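# Wind in a canvas stretcher with its thumbwheel

## Robot

A 7-joint arm with a two-finger parallel gripper is mounted at the origin on the work surface. World frame = base frame: x ahead of the robot, y to its left, z up, the work surface at z = 0. Lengths are in mm, angles in rad, forces in N, time in s.
With the tool pointing down it reaches from about 425 to 950 mm from the base axis. Payload 4.7 kg.
Tool frame: the origin (TCP) lies at the very end of the fingers, on their centre line; the grasp point (between the pads) lies 19 mm behind it; x points along the fingers, y is the direction in which the jaws open and shut, and the axes are right-handed (so a half turn about x gives the same grasp; the last joint's range is limited). The gripper opens to 85 mm and grips with 20 to 120 N. Pads are 22 mm wide; open, the fingers measure 114 mm over their backs; the gripper's body (76 mm by 85 mm) begins 54 mm behind the grasp point. The pads swing forward as they close: fully open they stand 13 mm farther back than shut.
Start: joints at [1.257, 0.469, -0.049, 1.532, 0.024, 1.141, -0.082], TCP at [189.698, -647.814, 231.335] pointing down, gripper open.
Joint ranges: [-2.59, 2.59], [-0.33, 1.99], [-1.39, 1.29], [0.1, 2.45], [-1.04, 4.18], [0.21, 1.99], [-2.66, 2.66]. Speed limits (rad/s): [2.57, 2.57, 3.14, 3.14, 3.14, 3.14, 3.14].

## Interface

Orientations are given as [roll, pitch, yaw] about the fixed x, y, z axes, in that order (R = Rz(yaw) Ry(pitch) Rx(roll)).
In Python, from plant import * gives the robot as it stands.
- The arm moves only by the tool jog_arm, never from a script. Its argument "series" is a list of rows, each an object with "offset": the shift along the tool's x, y, z in m, a list of three; "delta_rot": the turn, a rotation vector about the tool's x, y, z in rad, a list of three; "fingers": the closure, from 0 (fully open) to 1 (shut). A call has 1 to 5 rows; each row is the pose to reach, as a shift and turn from the pose commanded when the call began, along the tool's axes at that moment; what a row does not reach only later rows make up. A row lasts 1/8 s, in which the tool goes at most 62.5 mm and 10.7 degrees, less where a joint would pass 70% of its speed; a pose out of reach is approached as far as the arm can. A call with a gripper value outside its range is refused whole. The fingers move at their own pace and stop on an object; "force" is the grip in N (left out, the last holds). Time passes only in rows, so rows that repeat a pose let the fingers close. It gives the time, the measured TCP pose, the force and the opening at its end, in the units of the state.
- observe(): the state, without advancing time (a new reading comes with each control period).
- camera(name): name is "side" or "top" or "wrist"; returns a dict with "pixels" (420x560x3 uint8, blue, green, red), "z_map" (420x560 float32, mm along the optical axis (not along the pixel's ray), 0 where there is no reading), "K" (3x3 intrinsics, pixels), "position" and "orientation" of the camera in the world; the wrist camera has in their place "T_tool_cam" (4x4, takes a point from camera to tool coordinates, whose origin is the TCP and whose axes are the tool frame's). Camera axes: x right, y down, z forward; pixel columns grow to the right and rows downward; lengths in mm; the calibration is good to about 2 mm. The wrist camera is an equidistant fisheye: a pixel r from the principal point sees the ray r / f radians off the axis. A picture is of the moment at which its call begins: read the wrist's pose just before it.
- hand_in(): hands the job in, once; it reports no verdict.
Trained networks look in a picture, given as the dict that the camera call returned (one of the last four; its "shot" number tells which), for a name from the list of things; names that differ only in an ending like _2 or _b are one class to them, and where a whole thing is asked for, a point or a joint stands for the part that bears it (a point fixed in the world has none). Each returns a list of dicts, best first, with "score" (0 to 1); they miss things now and then, are a little off and sometimes report something else, mostly with a low value. They report only what shows in the picture. A call takes as long as a camera call.
- search_frame(label, picture): "extent" ([left, top, width, height] in pixels, round what is visible of it).
- outline_of(label, picture): "pixels" (420x560 bool, what is visible of it) and "extent" ([left, top, width, height] in pixels, round what is visible of it).
The state is a dict: "t": time; "joint_pos": joint angles; "qvel": joint speeds; "joint_efforts": joint torques, N m; "tcp_pos": TCP position; "eef_rot": TCP orientation; "force": force on the tool from outside, world axes, zero at the start; "ft_torque": the same for the moment, N m; "opening": finger opening in mm.
Only numpy, scipy, OpenCV 4.12 (cv2) and the standard library are available. Lean on these libraries where they do the work, as an engineer would, in place of code of your own. Each camera call takes 0.05 s, during which the arm holds its last target. There are 200 camera calls.

## Task

The adjustable canvas stretcher on the bench has been wound out too far. Roll the knurled thumbwheel in the middle of its cross brace under a fingertip until the far rail has come in and the scribed lines on the two steel tongues just meet the far edges of the keeper straps. Work only the wheel: leave the frame lying where it is, do not push or lift it or its rails, do not disturb the things around it, and take your hand clear when done.

Things in the scene. Friction and masses are not known exactly. Their poses are not given: they have to be found in the camera images.
- stretcher: Loose wooden canvas stretcher (1.9 kg) lying flat, back up. Origin: on the bench under the thumbwheel. x: along the cross brace from fixed near rail to moving far rail; y: left, looking along x; z: up. Outer 340 (x, gap shut) by 420 mm (y); bars 36 mm wide, 44 high (keepers 50). Openings beside the brace 268 (x) by 154 mm (y). Brace 40 mm wide, top 38 mm above the bench.
- wheel_centre (a point): Centre of the knurled steel thumbwheel, 28 mm above the bench, in mid-brace: a disc 44 mm across, 16 mm wide, turning about the stretcher's x axis; its top is 50 mm above the bench, 12 mm above the brace. It does not shift along the brace as it turns. It takes about 2 N at the rim to roll and stays where it is left.
- thumbwheel (a joint): Angle of the thumbwheel (rad); falls as the gap closes. Rolling the top of the wheel towards the stretcher's +y closes the gap, towards -y opens it. One turn (6.28 rad, 138 mm rolled at the rim) moves the far rail 10 mm; gap in mm = 1.592 x this angle. It starts at 7.5 to 11.3 and should end at 3.14.
- far_rail (a joint): Width of the gap between the moving far rail and the ends of the side bars (m), 0 when shut; starts at 0.012 to 0.018, and is 0.005 when the lines meet the keepers. The far rail moves only along the stretcher's x axis, driven by the wheel's screw, and carries the far half of the brace.
- keeper_left (a point): Middle of the far edge of the left keeper strap: a steel strap screwed on top of the left side bar, bridging the sliding tongue, 46 mm above the bench; the strap is 14 mm (x) by 34 mm (y), top 49 mm above the bench.
- keeper_right (a point): The same on the right side bar.
- line_left (a point): The near edge (towards the keeper) of the dark line, 1.4 mm wide, scribed across the left steel tongue (14 mm wide, fixed to the far rail, sliding under the keeper strap). The line lies beyond the keeper's far edge (+x) by the gap less 5 mm and is on the mark when it meets that edge; wound in further, it goes under the strap.
- line_right (a point): The same on the right tongue.
- palette_knife: Bystander: a palette knife, 228 mm long, 18 mm high, lying in the left opening of the stretcher. Origin under its middle.
- paint_tube: Bystander: a paint tube, 113 mm long, 24 mm high, lying in the right opening. Origin under its middle.
- tack_tin: Bystander: a round tin, 62 mm across, 24 mm high, standing in the right opening. Origin at the centre of its underside.
- tape_roll: Bystander: a roll of tape, 96 mm across, 24 mm high, lying flat to the left of the stretcher. Origin at the centre of its underside.
- tack_hammer: Bystander: a hammer, 240 mm long, lying to the right of the stretcher. Origin under its middle.
- gesso_jar: Bystander: a white jar, 84 mm across, 95 mm high, standing to the left of the stretcher. Origin at the centre of its underside.

How it is judged (in metres and radians):
On the way:
1. the wheel is rolled under the fingers until the gap is well on its way in (below 11 mm) (contact force between the fingers and thumbwheel above 0.5 N and value of joint far_rail below 0.011 m), for 0.05 s.
At the end, for the whole second after the job is handed in: The gap at the far rail is 5 mm within 2 mm, so the scribed lines meet the keepers' edges; the stretcher lies flat and still within 30 mm of where it began (value of joint far_rail between 0.003 and 0.007 m and distance of stretcher from where it was at the start of the episode below 0.03 m and angle between stretcher's own z axis and vertical below 0.05 rad and linear speed of stretcher below 0.02 m/s); the robot touches nothing.
It fails at once if the stretcher is lifted or tipped (height (world z) of stretcher above 0.012 m or angle between stretcher's own z axis and vertical above 0.08 rad).
It fails at once if the stretcher is pushed more than 30 mm from its place (distance of stretcher from where it was at the start of the episode above 0.03 m).
It fails at once if the far rail is pushed directly (over 12 N) (contact force between any of the fingers, the arm and far_rail above 12 N).
It fails at once if a bystander is lifted, knocked over or moved more than 30 mm (distance of any of palette_knife, paint_tube, tack_tin, tape_roll, tack_hammer, gesso_jar from where it was at the start of the episode above 0.03 m or angle between gesso_jar's own z axis and vertical above 0.5 rad).
It also fails if it takes over 48 s, if anything falls off the work surface, if the arm or the gripper's body presses on something with over 40 N, if the wrist force passes 120 N, or if a joint passes its speed limit or range.

## Working session

There is one attempt and no reset: what is moved stays moved. The work goes in short steps, Python scripts to look and compute and a tool call to move; the robot and the scene stay as the last step left them, time stands still between calls to the robot, and variables do not carry over. Pictures are saved under pics/ and viewed, on a budget of 10 in all, crops included, one or two more only if the job needs it, and the job is handed in when it is done.

Besides the shell and the picture viewer there is one more tool, called after "Request:" as name(argument=value, ...), one argument or row to a line, values as JSON. jog_arm: Moves the arm, as the interface text tells. Its arguments: {"type":"object","properties":{"series":{"type":"array","items":{"type":"object","properties":{"offset":{"type":"array","items":{"type":"number"}},"delta_rot":{"type":"array","items":{"type":"number"}},"fingers":{"type":"number"}}}},"force":{"type":"number"}},"required":["series"]}

```bash
mkdir -p pics; ls; cat > h.py <<'E'
from plant import *
import numpy as np, cv2
from scipy.spatial.transform import Rotation as R
def Rcam(p):
    o=np.array(p["orientation"],float)
    return o if o.shape==(3,3) else R.from_euler('xyz',o).as_matrix() if o.size==3 else None
def world(p,u,v,z=None,plane=None):
    K=p["K"];d=np.array([(u-K[0][2])/K[0][0],(v-K[1][2])/K[1][1],1.]);M=Rcam(p);c=np.array(p["position"])
    if plane is not None:
        w=M@d; return c+w*(plane-c[2])/w[2]
    return c+M@(d*z)
E
python3 - <<'E'
from h import *
print(observe())
for n in("top","side"):
    p=camera(n);cv2.imwrite(f"pics/{n}1.png",p["pixels"]);print(n,p["K"],p["position"],p["orientation"])
    for l in("stretcher","wheel_centre","keeper_left","line_left","palette_knife","paint_tube","tack_tin","tape_roll","tack_hammer","gesso_jar"):
        r=search_frame(l,p);print(l,[(x["score"],x["extent"]) for x in r[:2]])
E
```

```text
pics
{'t': 0.0, 'joint_pos': array([ 1.25712325,  0.4694298 , -0.04860171,  1.53371637,  0.02412148,
        1.14101596, -0.08230253]), 'qvel': array([-0.00018987,  0.00013818, -0.00215534,  0.00059235,  0.00098   ,
        0.00054037,  0.00075439]), 'joint_efforts': array([ 3.39074340e-04, -5.10310864e+01, -4.65853431e-02, -2.37710220e+01,
        1.05706425e-02,  7.54602224e-03,  1.98832140e-05]), 'tcp_pos': array([ 189.47274168, -647.23544346,  230.25980777]), 'eef_rot': array([-1.5248022 ,  1.56881338,  1.90160813]), 'force': array([-0.1573268 ,  0.19238098, -0.12495127]), 'ft_torque': array([-0.01453875,  0.052791  , -0.00082359]), 'opening': 85.23538963034505}
top [[513.12814841   0.         277.9565538 ]
 [  0.         513.12814841 211.55942409]
 [  0.           0.           1.        ]] [ 304.6880775    11.06436905 1289.46682285] [-2.9243779   0.00348186 -1.48207178]
stretcher [(0.77, [196.1, 149.1, 201.5, 176.0])]
wheel_centre [(0.84, [196.0, 150.0, 201.1, 174.6]), (0.39, [223.2, 148.1, 171.5, 88.5])]
keeper_left [(0.74, [195.3, 148.2, 200.7, 176.9])]
line_left [(0.68, [224.
[... 683 characters left out ...]
])]
wheel_centre [(0.72, [189.4, 152.9, 171.9, 168.5]), (0.51, [272.3, 153.6, 87.4, 148.0])]
keeper_left [(0.79, [186.3, 154.1, 170.3, 167.0]), (0.51, [257.2, 134.2, 33.4, 26.5])]
line_left [(0.82, [272.4, 154.3, 86.3, 145.9]), (0.26, [254.1, 217.6, 20.7, 18.3])]
palette_knife [(0.64, [211.7, 190.9, 87.6, 14.1])]
paint_tube [(0.86, [270.2, 261.9, 47.8, 21.2]), (0.27, [188.7, 156.3, 165.6, 165.3])]
tack_tin [(0.66, [225.7, 264.8, 27.3, 26.8])]
tape_roll [(0.81, [259.1, 134.9, 32.6, 26.7]), (0.73, [270.8, 156.6, 87.0, 144.6])]
tack_hammer [(0.91, [254.9, 313.4, 123.2, 50.4]), (0.26, [255.4, 219.5, 18.3, 14.7])]
gesso_jar [(0.75, [205.3, 123.0, 36.5, 41.5]), (0.33, [274.3, 157.2, 81.9, 148.4])]
```

```bash
python3 - <<'E'
import cv2
a=cv2.imread("pics/top1.png")[130:345,140:450]
cv2.imwrite("pics/top1c.png",cv2.resize(a,None,fx=2.5,fy=2.5,interpolation=cv2.INTER_CUBIC))
E
```

```text
(no output)
```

View pics/top1c.png

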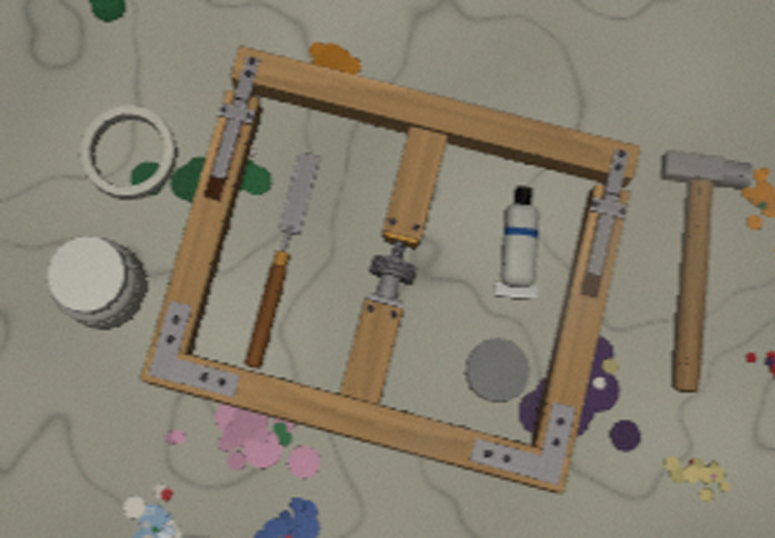

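The top view shows the frame with its far rail up the picture. The wheel is at crop (392,269), full-frame pixel (297,238), and the keepers are at crop (237,110) and (610,203).

```bash
python3 - <<'E'
from h import *
p=camera("top")
f=lambda c,z:world(p,140+c[0]/2.5,130+c[1]/2.5,plane=z)
for n,c,z in [("wheel",(392,269),50),("kL",(237,110),49),("kR",(610,203),49),("farL",(242,48),44),("farR",(637,147),44),("nearL",(147,378),44),("nearR",(563,490),44),("braceF",(405,222),38),("braceN",(378,308),38),("tin",(497,370),24),("tube cap",(523,190),12),("tube end",(516,292),12),("knife",(282,260),10),("wheelL",(372,266),35),("wheelR",(414,272),35)]:
    w=f(c,z);u,v=140+c[0]/2.5,130+c[1]/2.5
    d=p["z_map"][int(round(v)),int(round(u))]
    print(n,w.round(1), world(p,int(round(u)),int(round(v)),z=d).round(1))
E
```

```text
wheel [515.9 -12.1  50. ] [514.6 -12.6  52. ]
kL [663.9 156.4  49. ] [663.9 155.9  49.1]
kR [ 601.  -221.7   49. ] [ 601.  -221.3   50.9]
farL [731.4 158.9  44. ] [731.2 158.2  46.3]
farR [ 662.1 -247.    44. ] [ 660.7 -246.9   47.1]
nearL [389.8 214.9  44. ] [390.1 214.   47.1]
nearR [ 319.9 -190.6   44. ] [ 320.3 -196.4    5. ]
braceF [566.3 -21.4  38. ] [566.7 -21.5  33.5]
braceN [478.1  -1.8  38. ] [478.7  -1.2  36.5]
tin [ 429.3 -123.4   24. ] [ 429.7 -124.3   19.7]
tube cap [ 615.6 -139.5   12. ] [ 613.7 -138.1   19.7]
tube end [ 510.  -138.7   12. ] [ 509.2 -137.6   13.1]
knife [522.1  98.8  10. ] [521.6  98.   13.2]
wheelL [519.7   7.6  35. ] [519.4   7.2  42.8]
wheelR [517.3 -34.3  35. ] [523.1 -36.7  -1.7]
```

```bash
cat >> h.py <<'E'
YAW=-0.169
S=np.array([[np.cos(YAW),-np.sin(YAW),0],[np.sin(YAW),np.cos(YAW),0],[0,0,1]])  # stretcher axes in world (cols)
def plan(tgt,o=None):
    """offset (m) and delta_rot to reach world tgt with tool down, tool y along +/- stretcher y"""
    o=o or observe();T=R.from_euler('xyz',o["eef_rot"]).as_matrix()
    best=None
    for s in(1,-1):
        x=np.array([0,0,-1.]);y=s*S[:,1];G=np.c_[x,y,np.cross(x,y)]
        rv=R.from_matrix(T.T@G).as_rotvec()
        if best is None or np.linalg.norm(rv)<np.linalg.norm(best):best=rv
    print("t",o["t"],"tcp",o["tcp_pos"].round(1),"F",o["force"].round(1))
    print("tool axes(cols)\n",T.round(3));print("offset",(T.T@(np.array(tgt)-o["tcp_pos"])/1000).round(4),"rot",best.round(3))
E
python3 - <<'E'
from h import *
plan([485,-15,190])
E
```

```text
t 1.15 tcp [ 189.7 -647.8  231.3] F [ 0.1 -0.3  0.2]
tool axes(cols)
 [[ 0.     0.281 -0.96 ]
 [-0.    -0.96  -0.281]
 [-1.     0.    -0.   ]]
offset [ 0.0413 -0.5243 -0.4612] rot [ 0.454 -0.    -0.   ]
```

Request:
jog_arm(
  series=[
    {"offset":[0.0033,-0.042,-0.037],"fingers":1},
    {"offset":[0.0066,-0.084,-0.074],"fingers":1},
    {"offset":[0.0099,-0.126,-0.111],"fingers":1},
    {"offset":[0.0132,-0.168,-0.148],"fingers":1},
    {"offset":[0.0165,-0.21,-0.185],"fingers":1},
  ],
  force=40,
)

```text
schema error: expected keys offset, delta_rot, fingers
```

Request:
jog_arm(
  series=[
    {"offset":[0.0033,-0.042,-0.037],"fingers":1},
    {"offset":[0.0066,-0.084,-0.074],"fingers":1},
    {"offset":[0.0099,-0.126,-0.111],"fingers":1},
    {"offset":[0.0132,-0.168,-0.148],"fingers":1},
    {"offset":[0.0165,-0.21,-0.185],"fingers":1},
  ],
)

```text
schema error: expected keys offset, delta_rot, fingers
```

Request:
jog_arm(
  series=[
    {"offset":[0.003,-0.042,-0.037],"delta_rot":[0.15,0,0],"fingers":1},
    {"offset":[0.006,-0.084,-0.074],"delta_rot":[0.3,0,0],"fingers":1},
    {"offset":[0.008,-0.104,-0.091],"delta_rot":[0.454,0,0],"fingers":1},
    {"offset":[0.008,-0.104,-0.091],"delta_rot":[0.454,0,0],"fingers":1},
  ],
)

```text
t: 1.65
tcp_pos: [249.4, -520.5, 223.6]
eef_rot: [-2.36, 1.57, 0.617]
force: [0.4, -0.7, 0.6]
opening: 12.4
```

```bash
python3 - <<'E'
from h import *
plan([517,-14,60])
o=observe();p=camera("wrist");cv2.imwrite("pics/w1.png",p["pixels"]);print(p["K"],p["T_tool_cam"],o["opening"])
np.savez("w1.npz",tcp=o["tcp_pos"],rot=o["eef_rot"],z=p["z_map"],K=p["K"],T=p["T_tool_cam"])
for l in("wheel_centre","keeper_left","line_left"):
    r=search_frame(l,p);print(l,[(x["score"],x["extent"]) for x in r[:3]])
E
```

```text
t 1.65 tcp [ 249.4 -520.5  223.6] F [ 0.4 -0.7  0.6]
tool axes(cols)
 [[ 0.    -0.164 -0.987]
 [ 0.    -0.987  0.164]
 [-1.    -0.    -0.   ]]
offset [ 0.1639 -0.5435 -0.181 ] rot [ 0.005 -0.     0.   ]
[[325.1922621    0.         280.27296392]
 [  0.         325.1922621  210.09995342]
 [  0.           0.           1.        ]] [[ 4.42695218e-04 -2.86502948e-01  9.58079258e-01 -1.42015114e+02]
 [ 9.99999843e-01 -2.03561037e-04 -5.22937931e-04  4.28036615e-01]
 [ 3.44850866e-04  9.58079339e-01  2.86502812e-01 -7.35449750e+01]
 [ 0.00000000e+00  0.00000000e+00  0.00000000e+00  1.00000000e+00]] 12.386764227219397
wheel_centre [(0.58, [0.5, 0.0, 40.7, 185.5])]
keeper_left [(0.76, [0.8, 0.0, 40.5, 186.6])]
line_left [(0.54, [4.2, 1.8, 8.0, 23.4])]
```

View pics/w1.png

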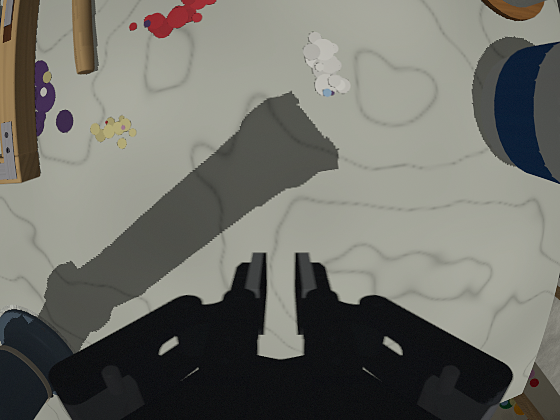

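The view shows only the bare bench: the frame is off to the left at columns 0–40, and the fingertips are near (265,255) and (296,255). The first two calls were refused because they lacked delta_rot, so I carry on from here.

Request:
jog_arm(
  series=[
    {"offset":[0.005,-0.054,-0.018],"delta_rot":[0,0,0],"fingers":1},
    {"offset":[0.01,-0.108,-0.036],"delta_rot":[0,0,0],"fingers":1},
    {"offset":[0.015,-0.162,-0.054],"delta_rot":[0,0,0],"fingers":1},
    {"offset":[0.02,-0.216,-0.072],"delta_rot":[0,0,0],"fingers":1},
    {"offset":[0.025,-0.27,-0.09],"delta_rot":[0,0,0],"fingers":1},
  ],
)

```text
t: 2.48
tcp_pos: [382.7, -271.3, 198.5]
eef_rot: [2.65, 1.569, -0.663]
force: [1.5, -0.6, -0.0]
opening: -0.7
```

Request:
jog_arm(
  series=[
    {"offset":[0.005,-0.054,-0.018],"delta_rot":[0,0,0],"fingers":1},
    {"offset":[0.01,-0.108,-0.036],"delta_rot":[0,0,0],"fingers":1},
    {"offset":[0.015,-0.162,-0.054],"delta_rot":[0,0,0],"fingers":1},
    {"offset":[0.02,-0.216,-0.072],"delta_rot":[0,0,0],"fingers":1},
    {"offset":[0.025,-0.272,-0.091],"delta_rot":[0,0,0],"fingers":1},
  ],
)

```text
t: 3.1
tcp_pos: [519.0, -18.7, 173.3]
eef_rot: [2.931, 1.57, -0.382]
force: [1.2, -1.0, 0.5]
opening: -0.3
```

```bash
python3 - <<'E'
from h import *
plan([517,-14,60])
o=observe();p=camera("wrist");cv2.imwrite("pics/w2.png",p["pixels"]);print(o["opening"])
np.savez("w2.npz",tcp=o["tcp_pos"],rot=o["eef_rot"],z=p["z_map"],K=p["K"],T=p["T_tool_cam"])
E
```

```text
t 3.1 tcp [519.  -18.7 173.3] F [ 1.2 -1.   0.5]
tool axes(cols)
 [[ 0.001 -0.171 -0.985]
 [-0.    -0.985  0.171]
 [-1.     0.    -0.001]]
offset [ 0.1133 -0.0043  0.0029] rot [-0.003 -0.001 -0.   ]
-0.26479532127294975
```

View pics/w2.png

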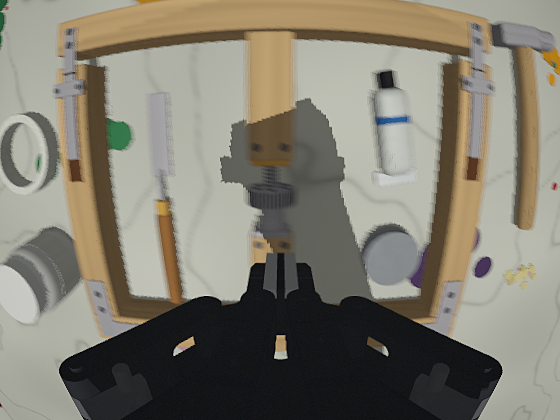

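The wrist view shows the wheel at (271,195), spanning columns 246–296 and rows 182–208. The closed fingertips are near (281,255).

```bash
cat >> h.py <<'E'
def wpix(f,u,v,plane=None):
    K=f["K"];T=f["T"];a=np.array([u-K[0,2],v-K[1,2]])/K[0,0];th=np.hypot(*a)
    d=np.array([*(a/th*np.sin(th)),np.cos(th)]);G=R.from_euler('xyz',f["rot"]).as_matrix()
    w=G@T[:3,:3]@d;c=f["tcp"]+G@T[:3,3]
    if plane is not None:return c+w*(plane-c[2])/w[2]
    z=f["z"][int(round(v)),int(round(u))];return c+w*z/d[2]
E
python3 - <<'E'
from h import *
f=np.load("w2.npz")
for u,v in[(250,186),(271,186),(292,186),(271,192),(250,196),(271,196),(292,196),(271,202),(271,206),(252,165),(292,165),(253,243),(290,238)]:
    w=wpix(f,u,v);print((u,v),w.round(1),"S:",(S.T@(w-f["tcp"])).round(1), f["z"][v,u].round(0))
for n,u,v in[("kL",70,81),("kR",477,75),("wheel top near",271,199)]:print(n,wpix(f,u,v,49).round(1))
E
```

```text
(250, 186) [ 5.285e+02  1.000e+01 -4.000e-01] S: [   4.5   29.8 -173.6] 322.0
(271, 186) [531.8 -12.9  32.7] S: [  11.6    7.9 -140.5] 289.0
(292, 186) [526.  -31.2  21. ] S: [   9.   -11.2 -152.3] 301.0
(271, 192) [529.3 -12.8  45.4] S: [   9.1    7.6 -127.9] 277.0
(250, 196) [525.8   7.5  31.8] S: [   2.3   27.  -141.5] 292.0
(271, 196) [526.9 -12.5  49.7] S: [   6.7    7.5 -123.6] 274.0
(292, 196) [522.3 -29.8  43.6] S: [   5.1  -10.4 -129.6] 280.0
(271, 202) [521.9 -11.6  50.4] S: [   1.6    7.5 -122.9] 274.0
(271, 206) [518.5 -10.9  50.4] S: [  -1.9    7.6 -122.9] 275.0
(252, 165) [548.8   4.1  -1.2] S: [  25.5   27.4 -174.5] 317.0
(292, 165) [548.4 -34.3  40.3] S: [  31.6  -10.4 -133. ] 276.0
(253, 243) [467.6  19.1  -1.4] S: [ -57.1   28.6 -174.7] 341.0
(290, 238) [483.1 -21.7  40.6] S: [ -34.9   -9.  -132.7] 294.0
kL [670.1 153.3  49. ]
kR [ 609.  -216.6   49. ]
wheel top near [524.1 -11.9  49. ]
```

```bash
python3 - <<'E'
from h import *
p=camera("wrist");o=observe();plan([520,-13,60],o)
p=camera("wrist")
f=dict(tcp=o["tcp_pos"],rot=o["eef_rot"],z=p["z_map"],K=p["K"],T=p["T_tool_cam"])
P=np.array([(*wpix(f,u,v),u,v) for v in range(170,225) for u in range(235,305)])
q=S.T@(P[:,:3]-f["tcp"]).T
for zl in(40,44,47):
    m=P[:,2]>zl
    m&=(abs(q[0]-3)<25)
    print(zl,m.sum(),q[0][m].min(),q[0][m].max(),q[1][m].min(),q[1][m].max(),"mid world",(f["tcp"]+S@np.array([(q[0][m].min()+q[0][m].max())/2,(q[1][m].min()+q[1][m].max())/2,0])).round(1),P[m][:,3:].min(0),P[m][:,3:].max(0))
p=camera("top")
P=np.array([world(p,u,v,z=p["z_map"][v,u]) for v in range(232,244) for u in range(286,308)])
E
```

```text
t 3.2 tcp [520.5 -12.4 173.3] F [ 0.4 -0.4  0.6]
tool axes(cols)
 [[ 0.002 -0.159 -0.987]
 [ 0.004 -0.987  0.159]
 [-1.    -0.005 -0.002]]
offset [0.1133 0.0012 0.0006] rot [ 0.009 -0.002  0.005]
40 800 -7.502813245773961 9.004343095040989 -20.28807942142529 17.23061029884878 mid world [521.  -14.  173.3] [261. 191.] [304. 211.]
44 625 -7.502813245773961 8.914765565092754 -17.416878761906865 13.545363302638515 mid world [520.9 -14.4 173.3] [265. 192.] [301. 211.]
47 416 -7.156044825307529 8.889642688831808 -13.06275886634987 10.808606911454362 mid world [521.2 -13.6 173.3] [268. 193.] [296. 211.]
```

Request:
jog_arm(
  series=[
    {"offset":[0.06,0.02,0],"delta_rot":[0,0,0],"fingers":1},
    {"offset":[0.113,0.02,0],"delta_rot":[0,0,0],"fingers":1},
    {"offset":[0.121,0.02,0],"delta_rot":[0,0,0],"fingers":1},
    {"offset":[0.125,0.02,0],"delta_rot":[0,0,0],"fingers":1},
    {"offset":[0.125,0.02,0],"delta_rot":[0,0,0],"fingers":1},
  ],
)

```text
t: 3.92
tcp_pos: [515.6, -38.7, 50.1]
eef_rot: [-3.073, 1.567, -0.101]
force: [0.0, 0.1, 0.4]
opening: -0.1
```

```bash
python3 - <<'E'
from h import *
camera("top");plan([521,-14,50]);camera("top");plan([521,-14,50])
E
```

```text
t 3.975 tcp [515.6 -38.5  50.2] F [1.1 0.4 0.1]
tool axes(cols)
 [[ 0.004 -0.169 -0.986]
 [-0.    -0.986  0.169]
 [-1.    -0.    -0.004]]
offset [ 0.0002 -0.0251 -0.0011] rot [-0.    -0.004  0.   ]
t 4.025 tcp [515.5 -38.4  50. ] F [-0.2  0.   0.6]
tool axes(cols)
 [[ 0.003 -0.168 -0.986]
 [-0.    -0.986  0.168]
 [-1.    -0.    -0.003]]
offset [ 0.     -0.025  -0.0013] rot [-0.    -0.003  0.   ]
```

Request:
jog_arm(
  series=[
    {"offset":[0.002,-0.006,0],"delta_rot":[0,0,0],"fingers":1},
    {"offset":[0.002,-0.012,0],"delta_rot":[0,0,0],"fingers":1},
    {"offset":[0.002,-0.018,0],"delta_rot":[0,0,0],"fingers":1},
    {"offset":[0.002,-0.024,0],"delta_rot":[0,0,0],"fingers":1},
  ],
)

```text
t: 4.53
tcp_pos: [518.5, -17.2, 49.5]
eef_rot: [1.708, 1.566, -1.605]
force: [-9.1, -2.8, 30.0]
opening: 0.3
```

Request:
jog_arm(
  series=[
    {"offset":[-0.001,-0.007,0],"delta_rot":[0,0,0],"fingers":1},
    {"offset":[-0.001,-0.014,0],"delta_rot":[0,0,0],"fingers":1},
    {"offset":[-0.001,-0.021,0],"delta_rot":[0,0,0],"fingers":1},
    {"offset":[0.001,-0.028,0],"delta_rot":[0,0,0],"fingers":1},
  ],
)

```text
t: 5.03
tcp_pos: [523.0, 13.7, 45.3]
eef_rot: [-2.341, 1.57, 0.632]
force: [0.4, -0.4, -0.2]
opening: -0.1
```

```bash
cat > look.py <<'E'
from h import *
import sys
p=camera("top");o=observe();a=p["pixels"][145:225,215:405];cv2.imwrite(f"pics/{sys.argv[1]}.png",cv2.resize(a,None,fx=4.2,fy=4.2,interpolation=cv2.INTER_CUBIC))
plan([521,-14,50],o)
E
python3 look.py t2
```

```text
t 5.075 tcp [522.9  14.9  44.9] F [ 0.4  1.2 -0.5]
tool axes(cols)
 [[-0.    -0.167 -0.986]
 [ 0.001 -0.986  0.167]
 [-1.    -0.001  0.   ]]
offset [-0.0051  0.0288 -0.0029] rot [0.002 0.    0.001]
```

View pics/t2.png

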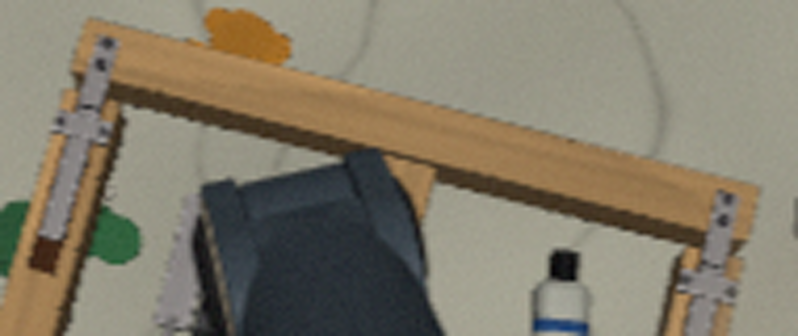

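The top view shows the frame unmoved and the gap still open, with the left keeper at crop (82,125) and the right at (707,283). The press came to 30 N, so I ease off by about 1 mm and repeat.

Request:
jog_arm(
  series=[
    {"offset":[-0.02,0.002,-0.001],"delta_rot":[0,0,0],"fingers":1},
    {"offset":[-0.02,0.054,-0.001],"delta_rot":[0,0,0],"fingers":1},
    {"offset":[-0.006,0.056,-0.001],"delta_rot":[0,0,0],"fingers":1},
    {"offset":[-0.003,0.052,-0.001],"delta_rot":[0,0,0],"fingers":1},
    {"offset":[-0.0035,0.046,-0.001],"delta_rot":[0,0,0],"fingers":1},
  ],
)

```text
t: 5.7
tcp_pos: [516.0, -31.0, 48.4]
eef_rot: [-0.544, 1.57, 2.431]
force: [-0.6, 0.6, 0.7]
opening: -0.2
```

Request:
jog_arm(
  series=[
    {"offset":[-0.0005,-0.009,0],"delta_rot":[0,0,0],"fingers":1},
    {"offset":[-0.0005,-0.018,0],"delta_rot":[0,0,0],"fingers":1},
  ],
)

```text
t: 5.95
tcp_pos: [519.3, -14.2, 50.0]
eef_rot: [1.695, 1.57, -1.615]
force: [-1.4, -2.3, 4.9]
opening: 0.0
```

Request:
jog_arm(
  series=[
    {"offset":[0,-0.009,0],"delta_rot":[0,0,0],"fingers":1},
    {"offset":[0,-0.018,0],"delta_rot":[0,0,0],"fingers":1},
    {"offset":[0.002,-0.026,0],"delta_rot":[0,0,0],"fingers":1},
    {"offset":[0.005,-0.032,0],"delta_rot":[0,0,0],"fingers":1},
    {"offset":[0.005,-0.034,0],"delta_rot":[0,0,0],"fingers":1},
  ],
)

```text
t: 6.58
tcp_pos: [524.6, 19.2, 43.9]
eef_rot: [-0.027, 1.57, 2.946]
force: [0.2, -0.9, -0.6]
opening: -0.1
```

Request:
jog_arm(
  series=[
    {"offset":[-0.03,0,0],"delta_rot":[0,0,0],"fingers":1},
    {"offset":[-0.03,-0.05,-0.03],"delta_rot":[0,0,0],"fingers":1},
    {"offset":[-0.03,-0.1,-0.06],"delta_rot":[0,0,0],"fingers":1},
    {"offset":[-0.03,-0.156,-0.092],"delta_rot":[0,0,0],"fingers":1},
    {"offset":[-0.03,-0.156,-0.092],"delta_rot":[0,0,0],"fingers":1},
  ],
)

```text
t: 7.2
tcp_pos: [643.5, 162.7, 74.2]
eef_rot: [-1.86, 1.566, 1.118]
force: [-0.3, 0.0, -0.0]
opening: -0.1
```

```bash
cat > lookw.py <<'E'
from h import *
import sys
camera("wrist");o=observe();p=camera("wrist");plan([521,-14,50],o)
np.savez(sys.argv[1]+".npz",tcp=o["tcp_pos"],rot=o["eef_rot"],z=p["z_map"],K=p["K"],T=p["T_tool_cam"],im=p["pixels"])
cv2.imwrite(f"pics/{sys.argv[1]}.png",cv2.resize(p["pixels"][60:260,150:410],None,fx=3,fy=3,interpolation=cv2.INTER_CUBIC))
E
python3 lookw.py k1
```

```text
t 7.25 tcp [642.2 159.6  73.8] F [-0.5 -0.4 -0.6]
tool axes(cols)
 [[-0.    -0.165 -0.986]
 [ 0.001 -0.986  0.165]
 [-1.    -0.001  0.   ]]
offset [0.0236 0.1913 0.0909] rot [0.003 0.    0.001]
```

View pics/k1.png

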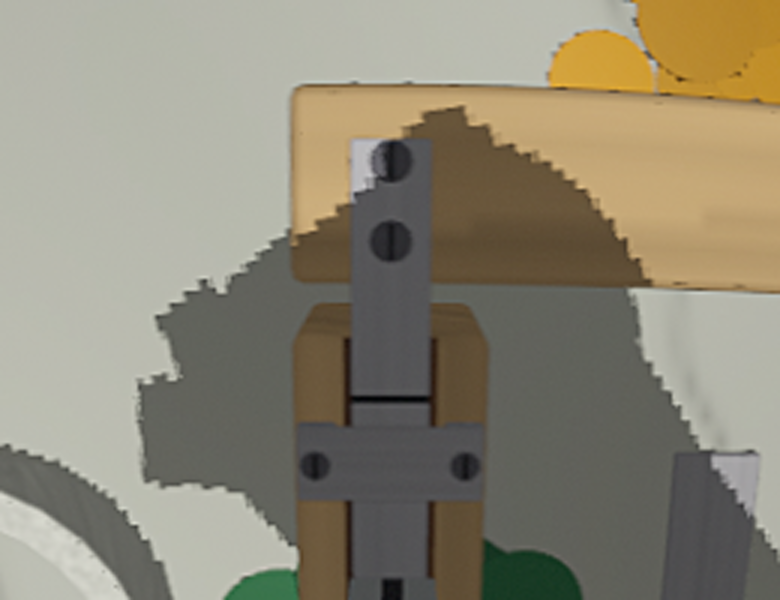

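The left keeper is seen close up: the line's near edge is at crop row 402 and the strap's far edge at row 423. At about 5.6 px/mm the line is about 3.8 mm out, so the gap is about 8.8 mm. One more stroke of about 45–50 mm should bring it in.

Request:
jog_arm(
  series=[
    {"offset":[0,0.045,0.02],"delta_rot":[0,0,0],"fingers":1},
    {"offset":[0,0.09,0.04],"delta_rot":[0,0,0],"fingers":1},
    {"offset":[0,0.14,0.06],"delta_rot":[0,0,0],"fingers":1},
    {"offset":[0,0.19,0.08],"delta_rot":[0,0,0],"fingers":1},
    {"offset":[0.005,0.218,0.092],"delta_rot":[0,0,0],"fingers":1},
  ],
)

```text
t: 7.92
tcp_pos: [511.3, -47.4, 69.4]
eef_rot: [1.194, 1.568, -2.123]
force: [-0.4, 0.1, -0.3]
opening: 0.1
```

Request:
jog_arm(
  series=[
    {"offset":[0.018,0,0],"delta_rot":[0,0,0],"fingers":1},
    {"offset":[0.021,-0.004,0],"delta_rot":[0,0,0],"fingers":1},
    {"offset":[0.021,-0.01,0],"delta_rot":[0,0,0],"fingers":1},
    {"offset":[0.0213,-0.019,0],"delta_rot":[0,0,0],"fingers":1},
    {"offset":[0.0215,-0.028,0],"delta_rot":[0,0,0],"fingers":1},
  ],
)

```text
t: 8.55
tcp_pos: [519.5, -15.3, 49.8]
eef_rot: [1.705, 1.568, -1.606]
force: [-5.1, -2.8, 17.0]
opening: -0.2
```

Request:
jog_arm(
  series=[
    {"offset":[0,-0.009,0],"delta_rot":[0,0,0],"fingers":1},
    {"offset":[0,-0.018,0],"delta_rot":[0,0,0],"fingers":1},
    {"offset":[0.002,-0.026,0],"delta_rot":[0,0,0],"fingers":1},
    {"offset":[0.005,-0.032,0],"delta_rot":[0,0,0],"fingers":1},
    {"offset":[0.005,-0.034,0],"delta_rot":[0,0,0],"fingers":1},
  ],
)

```text
t: 9.18
tcp_pos: [524.6, 19.3, 42.3]
eef_rot: [0.09, 1.57, 3.064]
force: [-0.6, 0.6, 0.3]
opening: -0.2
```

Request:
jog_arm(
  series=[
    {"offset":[-0.03,0,0],"delta_rot":[0,0,0],"fingers":1},
    {"offset":[-0.03,-0.05,-0.03],"delta_rot":[0,0,0],"fingers":1},
    {"offset":[-0.03,-0.1,-0.06],"delta_rot":[0,0,0],"fingers":1},
    {"offset":[-0.03,-0.156,-0.092],"delta_rot":[0,0,0],"fingers":1},
    {"offset":[-0.03,-0.156,-0.092],"delta_rot":[0,0,0],"fingers":1},
  ],
)

```text
t: 9.8
tcp_pos: [643.5, 162.8, 72.7]
eef_rot: [-1.832, 1.566, 1.145]
force: [-0.6, 0.3, 0.2]
opening: -0.1
```

```bash
python3 lookw.py k2
```

```text
t 9.85 tcp [642.2 159.6  72.2] F [-0.7 -0.7 -0.1]
tool axes(cols)
 [[-0.    -0.165 -0.986]
 [ 0.001 -0.986  0.165]
 [-1.    -0.001  0.   ]]
offset [0.022  0.1913 0.0909] rot [0.003 0.    0.001]
```

View pics/k2.png

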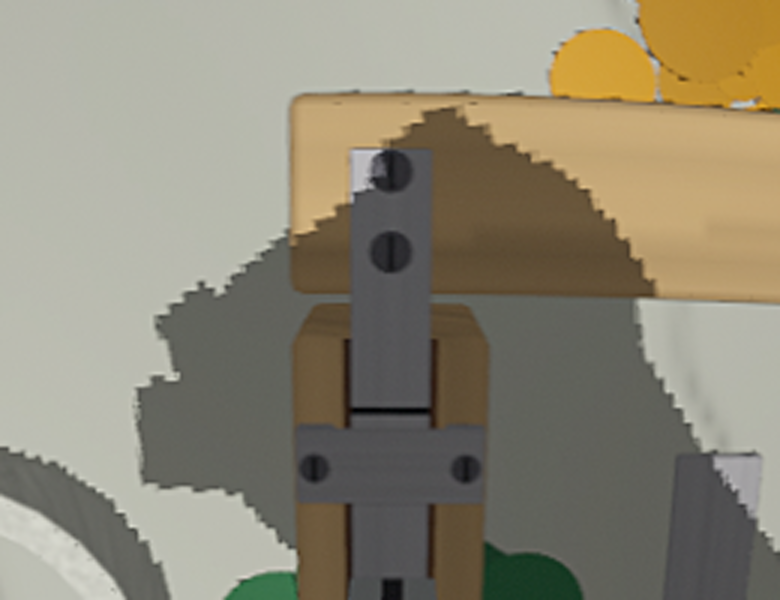

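The line's near edge is now at crop row 414 and the strap edge at 426, so it is about 2.1 mm out. That stroke brought it in about 1.8 mm; I repeat it once.

Request:
jog_arm(
  series=[
    {"offset":[0,0.045,0.02],"delta_rot":[0,0,0],"fingers":1},
    {"offset":[0,0.09,0.04],"delta_rot":[0,0,0],"fingers":1},
    {"offset":[0,0.14,0.06],"delta_rot":[0,0,0],"fingers":1},
    {"offset":[0,0.19,0.08],"delta_rot":[0,0,0],"fingers":1},
    {"offset":[0.003,0.218,0.092],"delta_rot":[0,0,0],"fingers":1},
  ],
)

```text
t: 10.52
tcp_pos: [511.1, -47.4, 69.8]
eef_rot: [1.068, 1.568, -2.249]
force: [1.3, -0.5, 0.1]
opening: 0.1
```

Request:
jog_arm(
  series=[
    {"offset":[0.018,0,0],"delta_rot":[0,0,0],"fingers":1},
    {"offset":[0.022,-0.004,0],"delta_rot":[0,0,0],"fingers":1},
    {"offset":[0.022,-0.01,0],"delta_rot":[0,0,0],"fingers":1},
    {"offset":[0.0217,-0.019,0],"delta_rot":[0,0,0],"fingers":1},
    {"offset":[0.0217,-0.028,0],"delta_rot":[0,0,0],"fingers":1},
  ],
)

```text
t: 11.15
tcp_pos: [519.3, -15.2, 49.9]
eef_rot: [1.595, 1.568, -1.716]
force: [-4.4, -1.5, 12.3]
opening: -0.4
```

Request:
jog_arm(
  series=[
    {"offset":[0,-0.009,0],"delta_rot":[0,0,0],"fingers":1},
    {"offset":[0,-0.018,0],"delta_rot":[0,0,0],"fingers":1},
    {"offset":[0.002,-0.026,0],"delta_rot":[0,0,0],"fingers":1},
    {"offset":[0.005,-0.032,0],"delta_rot":[0,0,0],"fingers":1},
    {"offset":[0.005,-0.034,0],"delta_rot":[0,0,0],"fingers":1},
  ],
)

```text
t: 11.78
tcp_pos: [524.6, 19.3, 42.6]
eef_rot: [0.075, 1.57, 3.049]
force: [-0.3, -0.2, -0.6]
opening: 0.1
```

Request:
jog_arm(
  series=[
    {"offset":[-0.03,0,0],"delta_rot":[0,0,0],"fingers":1},
    {"offset":[-0.03,-0.05,-0.03],"delta_rot":[0,0,0],"fingers":1},
    {"offset":[-0.03,-0.1,-0.06],"delta_rot":[0,0,0],"fingers":1},
    {"offset":[-0.03,-0.156,-0.092],"delta_rot":[0,0,0],"fingers":1},
    {"offset":[-0.03,-0.156,-0.092],"delta_rot":[0,0,0],"fingers":1},
  ],
)

```text
t: 12.4
tcp_pos: [643.5, 162.8, 73.0]
eef_rot: [-1.847, 1.566, 1.131]
force: [-1.0, 0.4, -0.7]
opening: 0.1
```

```bash
python3 lookw.py k3
```

```text
t 12.45 tcp [642.2 159.6  72.5] F [ 0.4 -0.3 -0.3]
tool axes(cols)
 [[-0.    -0.165 -0.986]
 [ 0.001 -0.986  0.165]
 [-1.    -0.001  0.   ]]
offset [0.0223 0.1913 0.0908] rot [0.003 0.    0.001]
```

View pics/k3.png

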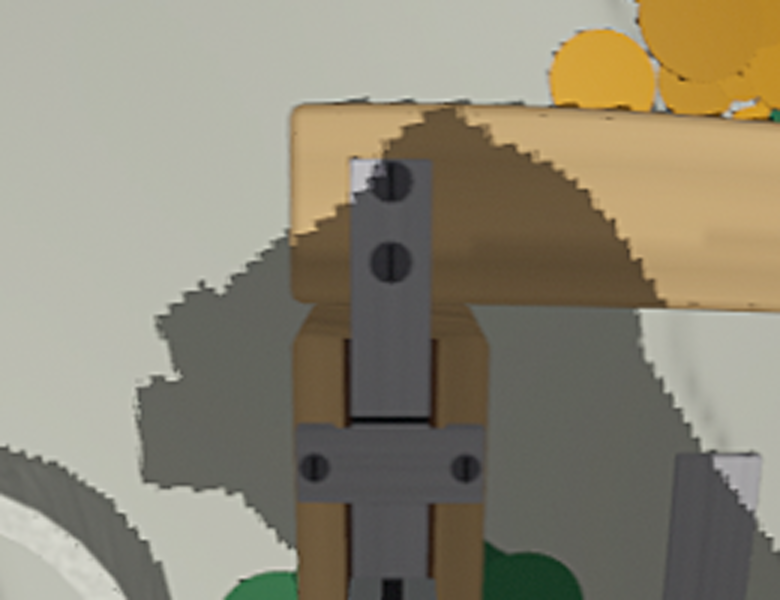

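The line now lies at rows 417–424, right against the strap's far edge at 425. I raise the hand clear and check the scene.

Request:
jog_arm(
  series=[
    {"offset":[-0.05,0,0],"delta_rot":[0,0,0],"fingers":1},
    {"offset":[-0.1,0,0],"delta_rot":[0,0,0],"fingers":1},
    {"offset":[-0.15,0,0],"delta_rot":[0,0,0],"fingers":1},
    {"offset":[-0.15,0,0],"delta_rot":[0,0,0],"fingers":1},
    {"offset":[-0.15,0,0],"delta_rot":[0,0,0],"fingers":1},
  ],
)

```text
t: 13.12
tcp_pos: [640.9, 154.9, 222.4]
eef_rot: [1.013, 1.569, -2.299]
force: [-1.0, 0.4, -0.5]
opening: 0.1
```

```bash
python3 - <<'E'
from h import *
p=camera("top");cv2.imwrite("pics/end.png",p["pixels"])
for l in("palette_knife","paint_tube","tack_tin","tape_roll","tack_hammer","gesso_jar"):
    r=search_frame(l,p);print(l,[(x["score"],x["extent"]) for x in r[:1]])
# frame shift: match near-rail patch between first and last picture
a=cv2.imread("pics/top1.png");t=a[290:330,340:375]
m=cv2.matchTemplate(p["pixels"],t,cv2.TM_CCOEFF_NORMED);print(cv2.minMaxLoc(m)[1::2],"was (340,290)")
print(observe()["force"],observe()["tcp_pos"])
E
```

```text
palette_knife []
paint_tube [(0.73, [337.8, 206.0, 16.7, 46.1])]
tack_tin [(0.68, [328.8, 267.2, 21.2, 22.4])]
tape_roll [(0.59, [173.4, 171.2, 37.8, 36.7])]
tack_hammer [(0.68, [291.3, 226.2, 16.1, 20.0])]
gesso_jar [(0.85, [157.4, 223.3, 40.5, 36.9])]
(0.9967954754829407, (340, 290)) was (340,290)
[ 0.42474515  0.0289146  -0.20482412] [641.48403881 156.77443194 222.13629121]
```

View pics/end.png

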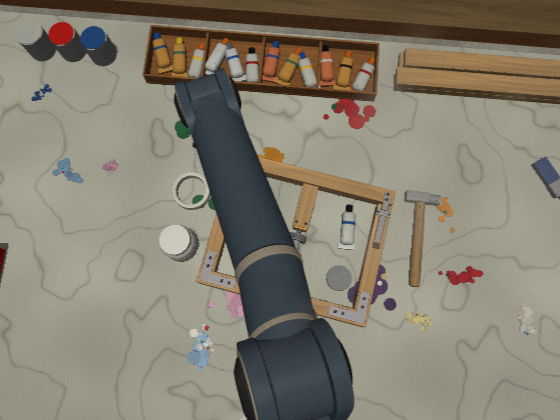

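The end view shows the frame with its near corner still at pixel (340,290). The hammer at (418,240), jar, tape, tin and tube are unmoved, and the hand is clear above the left side.

```bash
python3 -c "
from plant import *
print(hand_in())"
```

```text
the job is handed in; nothing more can be done
None
```

I rolled the thumbwheel towards the stretcher's +y in four fingertip strokes, lifted the hand clear and handed the job in at about 13.5 s. No verdict was reported.

**Gap:** in the last close-up of the left keeper, the scribed line meets the strap's far edge within about 1 mm. That puts the gap at about 4.4–5.2 mm, against the 5 mm target. I did not view the right keeper close up.

**Frame and surroundings:**
- The frame's near corner matched its starting pixel exactly in the top view.
- The paint tube, tin, tape and jar were found where they began. The hammer shows in place in the picture, though the detector's box for it landed on the wheel by mistake.
- The palette knife was hidden under the arm in the final picture and was not detected. The part of it in view in the close-ups did not move.

**Forces:** the highest force I read was 30 N of press on the first stroke, and the later strokes read about 5–17 N. The force read about zero once the hand was clear.

Two early move calls were refused because a field was missing, and nothing moved.

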